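Stamp week number 7 on a price tag

ROBOT

A 6-joint arm with a two-finger parallel gripper is mounted at the origin on the work surface. World frame = base frame: x ahead of the robot, y to its left, z up, the work surface at z = 0. Lengths are in m, angles in rad, forces in N, time in s.
With the tool pointing down it reaches from about 0.4 to 0.825 m from the base axis. Payload 7 kg.
Tool frame: the origin (TCP) lies midway between the tips of the shut fingers; the grasp point (between the pads) lies 19 mm behind it; z points along the fingers, x is the direction in which the jaws open and shut, and the axes are right-handed (so a half turn about z gives the same grasp; the last joint's range is limited). The gripper opens to 88 mm and grips with 3 to 60 N. Pads are 19 mm wide; open, the fingers measure 130 mm over their backs; the gripper's body (78 mm by 193 mm) begins 47 mm behind the grasp point.
Start: joints at [1.455, 0.359, 0.012, 0, -1.224, -0.288], TCP at [0.265, 0.621, 0.227] pointing down, gripper open.
Joint ranges: [-3.07, 3.07], [-1.43, 2.12], [-1.02, 1.25], [-3.03, 1.67], [-3.05, -0], [-3.03, 3.03]. Speed limits (rad/s): [2.39, 2.39, 3.01, 3.14, 3.14, 3.14].

INTERFACE

Orientations are given as [roll, pitch, yaw] about the fixed x, y, z axes, in that order (R = Rz(yaw) Ry(pitch) Rx(roll)).
In Python, from station import status, eyes, workorder gives the robot as it stands.
- The arm moves only by the shell command python3 -m jog 'ROWS' [OPENING] [FORCE]. ROWS is JSON, a list of rows, each a list of 6 numbers: the shift along the world's x, y, z in mm, then the turn, a rotation vector about the world's x, y, z in rad. A call has 1 to 12 rows; each row shifts and turns the pose as measured when the row begins; what a row does not reach is not made up. A row lasts 1/10 s, in which the tool goes at most 50 mm and 8.59 degrees, less where a joint would pass 70% of its speed; a pose out of reach is approached as far as the arm can. A call with a gripper value outside its range is refused whole. OPENING is the opening, from 0 (shut) to 1 (fully open), set as the call begins (- or left out, the last holds). The fingers move at their own pace and stop on an object; FORCE is the grip in N (left out, the last holds). Time passes only in rows, so rows that do not move let the fingers close. It gives the time, the measured TCP pose, the force and the opening at its end, in the units of the state.
- status.get_state(): the state, without advancing time (a new reading comes with each control period).
- eyes.grab_frame(name): name is "scene" or "side" or "wrist"; returns the picture (384x512x3 uint8, blue, green, red); there is no depth.
- eyes.calibration(name): a dict with "camera_matrix" (3x3 intrinsics, pixels), "cam_to_world" (4x4, takes a point from camera to world coordinates); the wrist camera has in their place "hand_eye" (4x4, takes a point from camera to tool coordinates, whose origin is the TCP and whose axes are the tool frame's). Camera axes: x right, y up, looking along -z (the intrinsics and any distortion apply to the point x, -y, -z); pixel columns grow to the right and rows downward; lengths in m; the calibration is good to about 2 mm. A picture is of the moment at which its call begins: read the wrist's pose just before it. calibration takes no time and is no camera call.
- workorder.job_done(): hands the job in, once; it reports no verdict.
The state is a dict: "t": time; "q": joint angles; "qd": joint speeds; "joint_efforts": joint torques, N m; "eef_pos": TCP position; "ee_rot": TCP orientation; "force": force on the tool from outside, world axes, zero at the start; "moment": the same for the moment, N m; "width": finger opening in m.
Only numpy, scipy, OpenCV 4.12 (cv2) and the standard library are available. Lean on these libraries where they do the work, as an engineer would, in place of code of your own. Each camera call takes 0.05 s, during which the arm holds its last target. There are 200 camera calls.

TASK

Mark the tag lying in the blue bench stamp with week number 7: push the round knob down and turn it until the 7 stands squarely in the little window, and let the knob spring back up so that it locks. Then press the lever handle down until the drum bears on the tag firmly enough for a clear mark, without crushing it, and let the lever come all the way back up. The drum must not touch the tag on any other number, and the other things on the counter stay where they are.

Things in the scene. Friction and masses are not known exactly. Their poses are not given: they have to be found in the camera images.
- press: blue bench tag stamp bolted to the counter; steel base plate 335 x 120 x 14 mm. Origin on the counter under the number drum; x points along the stamp from the handle end (-x) to the lever pivot (+x), z up. The lever pivots about a cross axle (along y) at x = +135, z = 75 mm, and carries the print head with drum, window and knob; the head is 77 x 113 mm (y from -31 to +82 mm), its flat top at z = 109 mm
- window (a point): centre of the small window (21 x 16 mm) in the top of the print head, 109 mm above the counter, right above the drum: the digit there is the number that is set; it stands upright for someone at the handle end
- knob_grip (a point): centre of the round black fluted setting knob on top of the head, 50 mm to the +y side of the window: 36 mm diameter, 40 mm tall, axis vertical, this point half-way up (32 mm above the head's top, 141 mm above the counter; the knob's underside is 12 mm above the head's top). Turning it clockwise seen from above makes the number grow, one number per 36 degrees, and the drum turns with it 1:1
- push (a joint): how far the knob is pushed down against its spring, 0 (fully up) to 0.0075 m. The spring takes about 4 N at the start and 11 N at the bottom. Fully up, two pins lock the knob on a number; it turns freely only when pushed 5.5 mm or more (about 9 N); let go near a number (within about 10 degrees), it springs up into the lock and centres itself; it may be found resting between two numbers, partly down. Pushing with more than about 15 N lowers the whole head towards the tag
- drum (a joint): angle of the white number drum (60 mm diameter, digits 0 to 9, 36 degrees apart): value / 0.6283 is the number in the window, so 7 is 4.398 rad. It has end stops just below 0 and just above 9; at the start it stands somewhere between 2.5 and 5.3
- handle_top (a point): middle of the upper side of the lever's black cross handle, 103 mm above the counter when up: a round bar 22 mm diameter, 100 mm long along the stamp's y, 150 mm to the -x side of the window and 285 mm from the pivot. It is pressed straight down from above; a spring brings it back
- lever (a joint): angle of the lever, 0 (up, at rest) growing as the handle goes down, at most 0.2 rad. The return spring takes about 7 N on the handle to start moving and about 8 N when the drum reaches the tag; beyond that, every newton on the handle puts about 2.1 N of drum on the tag. A clear mark needs 12 to 35 N of drum on the tag for at least 0.3 s, best about 23 N, which is about 19 N on the handle; more than 35 N (about 25 N on the handle) crushes it
- head: the blue print head on the lever with drum and knob; origin 75 mm below the drum's axle, at counter level under the drum when the lever is up
- anvil: aluminium block under the drum, 62 x 66 x 10 mm, fixed on the base; origin under its centre. On it sits a springy rubber pad (about 12 N per mm at the drum) with the yellow tag. The pad stands on a screw set for another stock of tags: the tag's upper side is anywhere from 3.5 to 11 mm below the drum, and this is not reported, so the contact must be felt
- tag_tray_mid (a point): clear tray with spare tags, 120 x 85 x 35 mm, this point half-way up; stays put
- ink_mid (a point): small blue ink bottle, 38 mm diameter, 75 mm tall, this point half-way up; stays put
- tape_mid (a point): black tape dispenser, 150 x 55 x 76 mm, this point near its middle; stays put
- fire_car_mid (a point): red toy fire engine, 130 x 65 x 88 mm, this point near its middle; stays put
- ring_tower_mid (a point): wooden toy with stacked coloured rings, 110 mm diameter, 135 mm tall, this point half-way up; stays put
- pen_cup_mid (a point): green cup with three pens, 76 mm diameter, 142 mm tall with pens, this point on the axis 48 mm up; stays put
- duck_mid (a point): yellow toy duck, 76 mm long body, 85 mm tall, this point half-way up; stays put

How it is judged:
On the way, in this order (a step that is already met when the one before it is completed fails the run):
1. the 7 stands squarely in the window and the knob has sprung up and locked (value of joint drum between 4.278 and 4.518 rad and value of joint push below 0.0015 m), for 0.3 s.
2. the drum is pressed on the tag with 12 to 35 N for 0.3 s (contact force between anvil and head above 12 N), for 0.3 s.
At the end, for the whole second after the job is handed in: The drum stands on 7 within 0.12 rad, the knob is up and locked (within 1.5 mm), and the lever is back up (within 0.01 rad) and at rest, after a press of 12 to 35 N on the tag (all of step 1 and value of joint lever below 0.01 rad and velocity of joint lever below 0.05 rad/s); the robot touches nothing.
It fails at once if the drum bears on the tag with more than 35 N (contact force between anvil and head above 35 N).
It fails at once if the drum touches the tag while it is not on 7 with the knob locked (contact force between anvil and head above 1 N and (value of joint drum below 4.278 rad or value of joint drum above 4.518 rad or value of joint push above 0.0025 m)).
It fails at once if a bystander is moved by more than 20 mm (distance of any of tag_tray_mid, ink_mid, tape_mid, fire_car_mid, ring_tower_mid, pen_cup_mid, duck_mid from where it was at the start of the episode above 0.02 m).
It also fails if it takes over 69 s, if anything falls off the work surface, if the arm or the gripper's body presses on something with over 40 N, if the wrist force passes 120 N, or if a joint passes its speed limit or range.

## Working session

There is one attempt and no reset: what is moved stays moved. The work goes in short steps, Python scripts to look and compute and a shell command to move; the robot and the scene stay as the last step left them, time stands still between calls to the robot, and variables do not carry over. Pictures are saved under pics/ and viewed, about 8 in all and at most 12, crops included, and the job is handed in when it is done.

```bash
mkdir -p pics; ls; python3 - <<'E'
from station import status, eyes
import cv2, numpy as np
s=status.get_state(); print({k:np.round(v,3).tolist() for k,v in s.items()})
a=[eyes.grab_frame(n) for n in("scene","side")]
for n,i in zip(("scene","side"),a): cv2.imwrite(f"pics/{n}0.png",i)
for n in("scene","side","wrist"): print(n,{k:(np.round(v,4).tolist() if not isinstance(v,str) else v) for k,v in eyes.calibration(n).items()})
E
```

```text
pics
{'t': 0.0, 'q': [1.455, 0.359, 0.011, -0.0, -1.224, -0.288], 'qd': [0.001, 0.0, 0.0, 0.001, 0.002, 0.001], 'joint_efforts': [-0.0, -58.272, 29.306, 6.997, 0.007, -0.0], 'eef_pos': [0.265, 0.62, 0.226], 'ee_rot': [-3.141, -0.002, -1.975], 'force': [0.327, 0.561, -0.467], 'moment': [-0.04, 0.007, 0.017], 'width': 0.088}
scene {'camera_matrix': [[375.4142, 0.0, 256.152], [0.0, 375.4142, 191.4206], [0.0, 0.0, 1.0]], 'cam_to_world': [[-0.5726, -0.4557, 0.6815, 1.3059], [0.8197, -0.3287, 0.469, 0.5214], [0.0103, 0.8272, 0.5618, 0.736], [0.0, 0.0, 0.0, 1.0]]}
side {'camera_matrix': [[363.5802, 0.0, 262.281], [0.0, 363.5802, 193.4119], [0.0, 0.0, 1.0]], 'cam_to_world': [[0.9969, 0.0568, -0.0544, 0.4879], [-0.0781, 0.6346, -0.7688, -0.9269], [-0.0092, 0.7707, 0.6371, 0.8502], [0.0, 0.0, 0.0, 1.0]]}
wrist {'camera_matrix': [[295.998, 0.0, 254.0176], [0.0, 295.998, 188.0502], [0.0, 0.0, 1.0]], 'hand_eye': [[1.0, 0.0005, 0.0002, -0.0004], [0.0006, -0.9685, -0.2489, -0.0672], [0.0, 0.2489, -0.9685, -0.1592], [0.0, 0.0, 0.0, 1.0]]}
```

View pics/scene0.png

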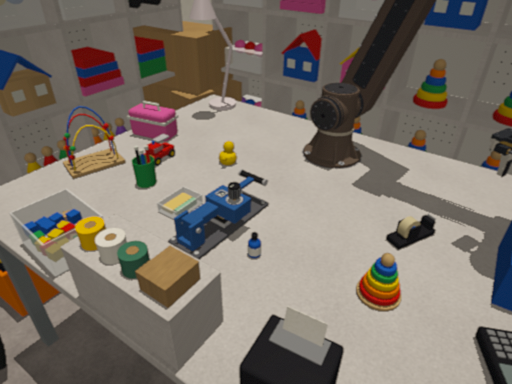

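View pics/side0.png

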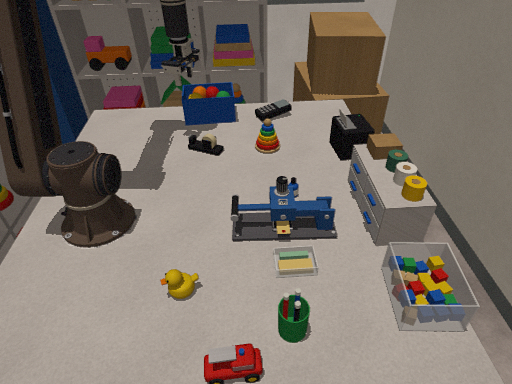

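The scene view shows the stamp with its handle towards the robot: the knob is near (235,189) and the handle near (254,179). In the side view they are near (282,185) and (236,212). I'll triangulate them.

```bash
cat > h.py <<'E'
import numpy as np, cv2
from station import status, eyes
from scipy.spatial.transform import Rotation as R
def cam(n,s=None):
    c=eyes.calibration(n); K=np.array(c["camera_matrix"])
    if n!="wrist": return K,np.array(c["cam_to_world"])
    T=np.eye(4); T[:3,:3]=R.from_euler("xyz",s["ee_rot"]).as_matrix(); T[:3,3]=s["eef_pos"]
    return K,T@np.array(c["hand_eye"])
def ray(K,T,p):
    d=np.linalg.inv(K)@[p[0],p[1],1]; return T[:3,3],T[:3,:3]@(d*[1,-1,-1])
def onz(K,T,p,z):
    o,d=ray(K,T,p); return o+d*(z-o[2])/d[2]
def proj(K,T,P):
    c=np.linalg.inv(T)@np.r_[P,1]; q=K@(c[:3]*[1,-1,-1]); return q[:2]/q[2]
E
python3 - <<'E'
from h import *
for n,l in (("scene",[("knobtop",(235,185),.161),("handle",(254,179),.1),("baseA",(180,245),.0)]),("side",[("knobtop",(282,180),.161),("handle",(236,212),.1),("bL",(233,237),.0),("bR",(336,236),.0)])):
    for a,p,z in l: print(n,a,onz(*cam(n),p,z).round(3))
a=[]
for n in("scene","side"):
    i=cv2.imread(f"pics/{n}0.png"); c=i[150:260,150:290] if n=="scene" else i[160:250,215:350]
    a.append(cv2.resize(c,(560,int(560*c.shape[0]/c.shape[1])),interpolation=cv2.INTER_CUBIC)[:300+130])
h=min(x.shape[0] for x in a)
cv2.imwrite("pics/z.png",np.hstack([cv2.resize(x[:h],(400,h*400//560)) for x in a]))
E
```

```text
scene knobtop [ 0.617 -0.025  0.161]
scene handle [ 0.481 -0.055  0.1  ]
scene baseA [ 0.766 -0.113  0.   ]
side knobtop [ 0.613 -0.035  0.161]
side handle [ 0.465 -0.103  0.1  ]
side bL [ 0.45  -0.111  0.   ]
side bR [ 0.779 -0.136  0.   ]
```

View pics/z.png

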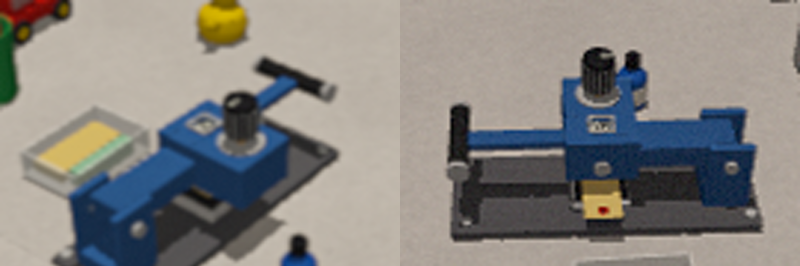

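```bash
python3 -m jog '[[23,-43,1,0,0,-0.08],[23,-43,1,0,0,-0.08],[23,-43,1,0,0,-0.08],[23,-43,1,0,0,-0.08],[23,-43,1,0,0,-0.08],[23,-43,1,0,0,-0.08],[23,-43,1,0,0,-0.08],[23,-43,1,0,0,-0.08],[23,-43,1,0,0,-0.08],[23,-43,1,0,0,-0.08],[23,-43,1,0,0,-0.08],[23,-43,1,0,0,-0.08]]' 1
```

```text
t: 1.3
eef_pos: [0.54, 0.0915, 0.2326]
ee_rot: [-3.14, -0.008, -2.963]
force: [1.6, 1.2, -0.3]
width: 0.0876
```

```bash
python3 -m jog '[[25,-40,4,0,0,-0.06],[25,-40,4,0,0,-0.06],[20,-35,4,0,0,-0.06],[0,0,0,0,0,0]]'; python3 - <<'E'
from h import *
s=status.get_state(); i=eyes.grab_frame("wrist"); cv2.imwrite("pics/w1.png",i); print(s["eef_pos"],s["ee_rot"],s["q"])
np.save("s1.npy",s,allow_pickle=True)
K,T=cam("wrist",s)
for P in [(.615,-.03,.161),(.61,-.08,.109),(.465,-.08,.103)]: print(proj(K,T,P))
E
```

```text
t: 1.7
eef_pos: [0.6126, -0.034, 0.2433]
ee_rot: [-3.139, -0.011, 3.125]
force: [-0.8, 0.4, -0.9]
width: 0.0879
[ 0.61260622 -0.03399601  0.24332603] [-3.13925218 -0.01075272  3.12498223] [ 2.62040836e-01  2.55041914e-01 -9.60907759e-02 -7.50371659e-04
 -1.23064545e+00 -2.78384445e-01]
[251.02861262 197.8455037 ]
[255.11827659 133.81561097]
[399.90690093 130.77349211]
```

View pics/w1.png

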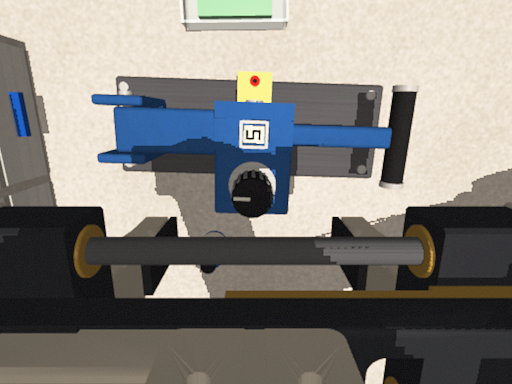

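The wrist view shows the window at (254,135) with a 2 or a 5 in it, the knob at (252,193) and the handle bar from (404,88) to (392,184). I'll zoom in with the image rotated upright and compute the positions.

```bash
python3 - <<'E'
from h import *
s=np.load("s1.npy",allow_pickle=True).item(); K,T=cam("wrist",s)
i=cv2.imread("pics/w1.png")
c=i[115:225,205:305]; c=cv2.rotate(cv2.resize(c,None,fx=5,fy=5,interpolation=cv2.INTER_CUBIC),cv2.ROTATE_90_CLOCKWISE)
cv2.imwrite("pics/z1.png",c)
g=i.max(2); w=np.zeros_like(g); w[118:152,236:272]=(g[118:152,236:272]>180)*255
n,l,st,ce=cv2.connectedComponentsWithStats(w); k=1+st[1:,4].argmax(); r=cv2.minAreaRect(np.argwhere(l==k)[:,::-1].astype(np.float32)); print("win",r,onz(K,T,r[0],.109))
d=np.zeros_like(g); d[165:222,225:280]=(g[165:222,225:280]<75)*255
n,l,st,ce=cv2.connectedComponentsWithStats(d); k=1+st[1:,4].argmax(); print("knob",st[k])
e=cv2.minEnclosingCircle(np.argwhere(l==k)[:,::-1].astype(np.float32)); print(e,onz(K,T,e[0],.155))
print("handle",onz(K,T,(404,88),.1),onz(K,T,(392,184),.1),onz(K,T,(398,136),.1))
# base long edge: front
print("base",onz(K,T,(118,77),.014),onz(K,T,(381,86),.014))
E
```

```text
win ((253.5, 133.5), (31.0, 35.0), 90.0) [ 0.61157766 -0.08033257  0.109     ]
knob [ 231  170   42   48 1469]
((252.5, 193.6086883544922), 23.820331573486328) [ 0.61368088 -0.03205716  0.155     ]
handle [ 0.46381629 -0.12088232  0.1       ] [ 0.46608881 -0.02451412  0.1       ] [ 0.4649076  -0.07460454  0.1       ]
base [ 0.77654073 -0.14546027  0.014     ] [ 0.45040041 -0.1296143   0.014     ]
```

View pics/z1.png

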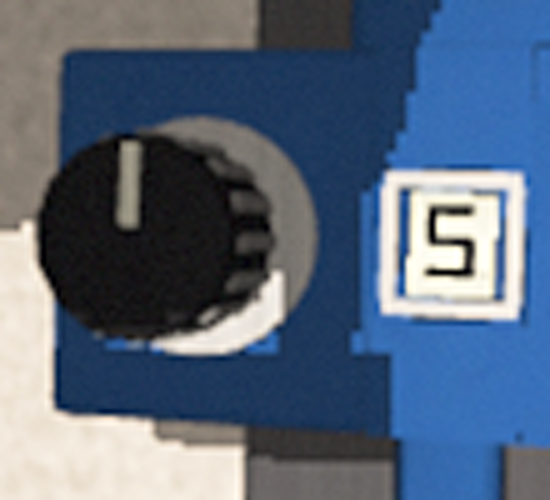

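The window shows 5, so the knob needs −72° (clockwise). I'll pre-rotate +72°, so that the wrist camera ends above the window after the turn.

```bash
python3 -m jog '[[0,1,-4,0,-0.011,0.14],[0,1,-4,0,0,0.14],[0,1,-4,0,0,0.14],[0,0,-4,0,0,0.14],[0,0,-4,0,0,0.14],[0,0,-4,0,0,0.14],[0,0,-4,0,0,0.14],[0,0,-4,0,0,0.14],[0,0,-4,0,0,0.14],[0,0,0,0,0,0]]'
```

```text
t: 2.75
eef_pos: [0.6055, -0.0219, 0.2023]
ee_rot: [3.138, -0.003, -1.835]
force: [-0.3, -1.1, 0.2]
width: 0.0875
```

```bash
python3 -m jog '[[8,-9,-10,0,0,0],[0,0,-15,0,0,0],[0,0,-10,0,0,0],[0,0,0,0,0,0]]'
```

```text
t: 3.15
eef_pos: [0.6138, -0.0301, 0.1655]
ee_rot: [3.138, -0.003, -1.845]
force: [-0.4, -0.3, -0.1]
width: 0.0875
```

```bash
python3 -m jog '[[0,0,0,0,0,-0.1],[0,0,0,0,0,-0.1],[0,0,0,0,0,-0.1],[0,0,0,0,0,0]]';python3 -m jog '[[0,0,0,0,0,0.1],[0,0,0,0,0,0.1],[0,0,0,0,0,0.1],[0,0,0,0,0,0]]'
```

```text
t: 3.55
eef_pos: [0.6144, -0.0304, 0.1657]
ee_rot: [3.138, -0.004, -2.161]
force: [0.1, -0.5, -0.5]
width: 0.0875
t: 3.95
eef_pos: [0.6151, -0.0306, 0.1669]
ee_rot: [3.139, -0.004, -1.842]
force: [0.3, -0.0, -0.3]
width: 0.0875
```

```bash
python3 -m jog '[[-1,0,-12,0,0,0],[0,0,-14,0,0,0],[0,0,-13,0,0,0],[0,0,0,0,0,0]]' 1 && python3 -m jog '[[0,0,0,0,0,0],[0,0,0,0,0,0],[0,0,0,0,0,0],[0,0,0,0,0,0],[0,0,0,0,0,0],[0,0,0,0,0,0]]' 0 35
```

```text
t: 4.35
eef_pos: [0.6138, -0.0306, 0.1251]
ee_rot: [3.14, -0.003, -1.848]
force: [-0.0, 0.6, -0.1]
width: 0.0875
t: 4.95
eef_pos: [0.6146, -0.0306, 0.1261]
ee_rot: [3.141, -0.003, -1.849]
force: [0.1, -0.0, 0.9]
width: 0.0449
```

```bash
python3 -m jog '[[0,0,0,0,0,0],[0,0,0,0,0,0],[0,0,0,0,0,0]]';python3 -m jog '[[0,0,-2,0,0,0],[0,0,0,0,0,0]]';python3 -m jog '[[0,0,-1.5,0,0,0],[0,0,0,0,0,0]]'
```

```text
t: 5.25
eef_pos: [0.6148, -0.0301, 0.1264]
ee_rot: [-3.141, -0.002, -1.849]
force: [0.3, 0.1, -0.7]
width: 0.0354
t: 5.45
eef_pos: [0.6149, -0.0302, 0.125]
ee_rot: [-3.141, -0.002, -1.849]
force: [-1.6, 1.5, 3.7]
width: 0.0352
t: 5.65
eef_pos: [0.6149, -0.0302, 0.1241]
ee_rot: [-3.14, -0.002, -1.848]
force: [-2.2, 1.8, 4.9]
width: 0.0352
```

```bash
python3 -m jog '[[0,0,-2,0,0,0],[0,0,0,0,0,0]]';python3 -m jog '[[0,0,-2,0,0,0],[0,0,0,0,0,0]]'
```

```text
t: 5.85
eef_pos: [0.615, -0.0301, 0.1228]
ee_rot: [-3.14, -0.002, -1.848]
force: [-3.5, 3.0, 6.9]
width: 0.0358
t: 6.05
eef_pos: [0.615, -0.0302, 0.1218]
ee_rot: [-3.139, -0.002, -1.848]
force: [-3.4, 2.2, 7.8]
width: 0.0356
```

```bash
python3 -m jog '[[0,0,-2,0,0,0],[0,0,0,0,0,0]]';python3 -m jog '[[0,0,-1.5,0,0,0],[0,0,0,0,0,0]]'
```

```text
t: 6.25
eef_pos: [0.615, -0.0302, 0.1209]
ee_rot: [-3.139, -0.002, -1.848]
force: [-3.8, 2.6, 8.1]
width: 0.0351
t: 6.45
eef_pos: [0.615, -0.0302, 0.1208]
ee_rot: [-3.138, -0.002, -1.847]
force: [-3.3, 2.3, 8.0]
width: 0.0355
```

```bash
python3 -m jog '[[0,0,-2,0,0,0]]';python3 -m jog '[[0,0,-2,0,0,0]]'
```

```text
t: 6.55
eef_pos: [0.615, -0.0302, 0.1196]
ee_rot: [-3.138, -0.002, -1.847]
force: [-3.3, 1.4, 9.2]
width: 0.0353
t: 6.65
eef_pos: [0.6151, -0.0302, 0.1186]
ee_rot: [-3.137, -0.002, -1.847]
force: [-7.9, 2.8, 16.0]
width: 0.0358
```

```bash
python3 -m jog '[[0,0,0,0,0,-0.05]]';python3 -m jog '[[0,0,-0.5,0,0,-0.1]]'
```

```text
t: 6.75
eef_pos: [0.615, -0.0302, 0.1195]
ee_rot: [-3.137, -0.002, -1.897]
force: [-3.9, 1.7, 8.6]
width: 0.0353
t: 6.85
eef_pos: [0.6149, -0.0303, 0.1199]
ee_rot: [-3.136, -0.002, -1.999]
force: [-3.9, 1.7, 8.7]
width: 0.0356
```

```bash
python3 -m jog '[[0,0,-1.6,0,0,-0.1],[0,0,-1.2,0,0,-0.1]]'; python3 -c "
from h import *
print(status.get_state()['moment'])"
```

```text
t: 7.05
eef_pos: [0.6147, -0.0306, 0.1188]
ee_rot: [-3.136, -0.002, -2.206]
force: [-4.7, 2.9, 10.5]
width: 0.0355
[0.66388267 1.67452247 0.02655365]
```

```bash
python3 -m jog '[[0,0,-0.9,0,0,-0.1],[0,0,-1.0,0,0,-0.1],[0,0,-1.0,0,0,-0.1]]'; python3 -m jog '[[0,0,-1,0,0,-0.1],[0,0,-1.0,0,0,-0.1],[0,0,-1.0,0,0,-0.1]]'
```

```text
t: 7.35
eef_pos: [0.6144, -0.0309, 0.1187]
ee_rot: [-3.135, -0.002, -2.518]
force: [-4.8, 1.7, 11.8]
width: 0.0353
t: 7.65
eef_pos: [0.614, -0.031, 0.1188]
ee_rot: [-3.134, -0.002, -2.83]
force: [-4.8, 1.8, 10.8]
width: 0.0351
```

Remaining: −3.105+2.83 = −0.275.

```bash
python3 -m jog '[[0,0,-1,0,0,-0.1],[0,0,-1.0,0,0,-0.1],[0,0,-1.0,0,0,-0.06]]'; python3 - <<'E'
from h import *
s=status.get_state(); i=eyes.grab_frame("wrist"); print(s["eef_pos"],s["ee_rot"],s["force"])
K,T=cam("wrist",s); u,v=map(int,proj(K,T,(.6116,-.0803,.109))); print(u,v)
c=i[max(v-50,0):v+60,max(u-60,0):u+60]; cv2.imwrite("pics/z2.png",cv2.rotate(cv2.resize(c,None,fx=4,fy=4,interpolation=cv2.INTER_CUBIC),cv2.ROTATE_90_CLOCKWISE))
E
```

```text
t: 7.95
eef_pos: [0.6136, -0.0311, 0.1188]
ee_rot: [-3.134, -0.001, -3.102]
force: [-4.0, 2.1, 10.9]
width: 0.0351
[ 0.61364123 -0.03105679  0.11880355] [-3.13358436e+00 -6.74649379e-04 -3.10193265e+00] [-4.042547    2.14879208 10.92924751]
262 143
```

View pics/z2.png

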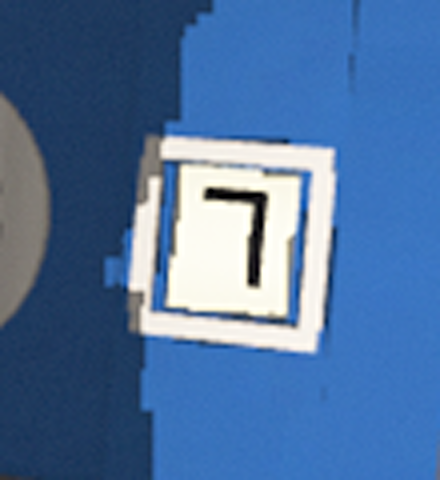

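The window shows a 7 standing square with the frame. I'll let the knob up, then open the fingers.

```bash
python3 -m jog '[[0,0,2,0,0,0],[0,0,2,0,0,0],[0,0,2,0,0,0],[0,0,0,0,0,0]]'; python3 -m jog '[[0,0,0,0,0,0],[0,0,0,0,0,0],[0,0,0,0,0,0],[0,0,0,0,0,0],[0,0,0,0,0,0],[0,0,0,0,0,0],[0,0,0,0,0,0]]' 1
```

```text
t: 8.4
eef_pos: [0.6135, -0.031, 0.1263]
ee_rot: [-3.134, 0.0, -3.106]
force: [-0.8, 1.7, 3.7]
width: 0.0354
t: 9.1
eef_pos: [0.6132, -0.0316, 0.1244]
ee_rot: [-3.133, -0.002, -3.106]
force: [0.1, 0.2, 0.8]
width: 0.0846
```

```bash
python3 -m jog '[[0,0,25,0,0,0],[0,0,30,0,0,0],[0,0,35,0,0,0],[0,0,0,0,0,0]]'; python3 - <<'E'
from h import *
s=status.get_state(); i=eyes.grab_frame("wrist"); j=eyes.grab_frame("side"); print(s["eef_pos"],s["ee_rot"],s["force"])
K,T=cam("wrist",s); u,v=map(int,proj(K,T,(.6116,-.0803,.109))); print(u,v)
c=i[max(v-30,0):v+90,u-60:u+160]; c=cv2.resize(c,None,fx=3,fy=3,interpolation=cv2.INTER_CUBIC)
o=cv2.imread("pics/side0.png"); h=lambda m:cv2.resize(m[165:235,225:345],(390,228),interpolation=cv2.INTER_CUBIC)
d=np.hstack([h(o),h(j)]); c=cv2.copyMakeBorder(c,0,0,0,780-c.shape[1],0); cv2.imwrite("pics/z3.png",np.vstack([c[:370],d]))
E
```

```text
t: 9.5
eef_pos: [0.612, -0.032, 0.2161]
ee_rot: [-3.132, -0.005, -3.106]
force: [0.5, -0.7, 0.7]
width: 0.0875
[ 0.61200285 -0.03198578  0.21613366] [-3.13209894 -0.00512924 -3.10630301] [ 0.53602831 -0.71675046  0.66014895]
256 134
```

View pics/z3.png

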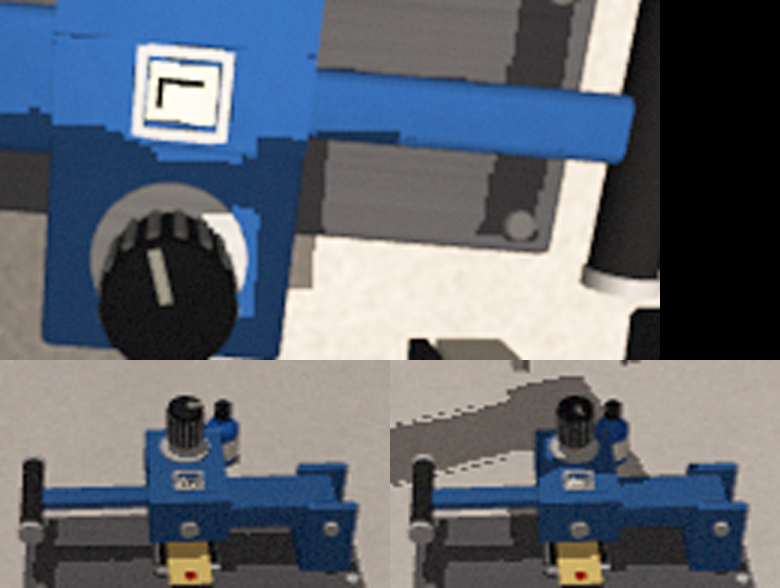

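The 7 stands square and the knob looks as high as it did at the start, so it is locked. Next is the handle, with the fingers shut.

```bash
python3 -m jog '[[-35,-10,0,0,0,0],[-40,-10,0,0,0,0],[-40,-10,0,0,0,0],[-35,-11,0,0,0,0],[0,0,-25,0,0,0],[0,0,-30,0,0,0],[0,0,-20,0,0,0],[0,0,0,0,0,0]]' 0 30;  python3 - <<'E'
from h import *
s=status.get_state(); i=eyes.grab_frame("side"); cv2.imwrite("pics/s4.png",cv2.resize(i[150:250,200:350],(750,500),interpolation=cv2.INTER_CUBIC))
E
```

```text
t: 10.4
eef_pos: [0.4481, -0.0751, 0.126]
ee_rot: [-3.132, -0.022, -3.109]
force: [-0.7, 0.6, -0.0]
width: 0.0287
```

View pics/s4.png

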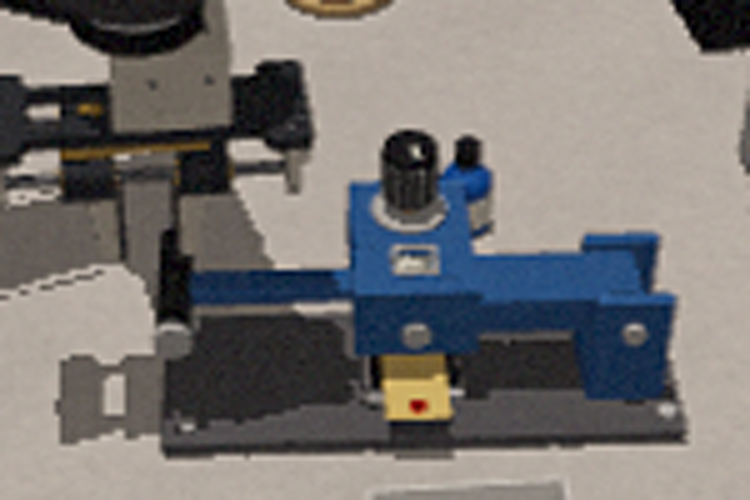

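The fingers are above the handle but about 14 mm short in x. I'll correct that, finish closing, and come down gently.

```bash
python3 -m jog '[[8,1,0,0,-0.02,0],[6,1,0,0,0,0],[0,0,0,0,0,0],[0,0,0,0,0,0],[0,0,0,0,0,0]]' 0 30; python3 -m jog '[[0,0,-6,0,0,0],[0,0,-6,0,0,0],[0,0,-4,0,0,0],[0,0,0,0,0,0]]'
```

```text
t: 10.95
eef_pos: [0.4667, -0.0724, 0.1301]
ee_rot: [-3.132, 0.005, -3.107]
force: [-0.2, 0.2, 0.1]
width: 0.0003
t: 11.35
eef_pos: [0.4665, -0.0724, 0.1129]
ee_rot: [-3.132, 0.006, -3.108]
force: [-0.1, -0.2, 0.5]
width: 0.0001
```

```bash
python3 -m jog '[[-4,0,-3,0,0,0],[0,0,-3,0,0,0],[0,0,-2,0,0,0]]'; python3 -m jog '[[0,0,-2,0,0,0],[0,0,-2,0,0,0]]'
```

```text
t: 11.65
eef_pos: [0.462, -0.0725, 0.1041]
ee_rot: [-3.132, 0.005, -3.108]
force: [-0.3, 0.1, -0.0]
width: 0.0004
t: 11.85
eef_pos: [0.4617, -0.0725, 0.1005]
ee_rot: [-3.131, 0.005, -3.107]
force: [-3.7, 1.1, 7.3]
width: 0.0007
```

```bash
python3 -m jog '[[0,0,-2,0,0,0],[0,0,-2,0,0,0]]'
```

```text
t: 12.05
eef_pos: [0.4615, -0.0725, 0.0972]
ee_rot: [-3.131, 0.005, -3.107]
force: [-2.9, 1.1, 8.0]
width: 0.0003
```

```bash
python3 -m jog '[[0,0,-2,0,0,0]]';python3 -m jog '[[0,0,-2,0,0,0]]'
```

```text
t: 12.15
eef_pos: [0.4614, -0.0725, 0.0956]
ee_rot: [-3.131, 0.005, -3.107]
force: [-3.9, 2.0, 8.1]
width: 0.0003
t: 12.25
eef_pos: [0.4612, -0.0725, 0.094]
ee_rot: [-3.131, 0.005, -3.107]
force: [-3.0, 1.5, 7.3]
width: 0.0002
```

```bash
python3 -m jog '[[0,0,-2,0,0,0]]';python3 -m jog '[[0,0,-2,0,0,0]]'
```

```text
t: 12.35
eef_pos: [0.4612, -0.0725, 0.0924]
ee_rot: [-3.131, 0.005, -3.106]
force: [-2.9, 1.7, 7.8]
width: 0.0003
t: 12.45
eef_pos: [0.461, -0.0725, 0.0908]
ee_rot: [-3.131, 0.005, -3.106]
force: [-4.0, 1.3, 7.0]
width: 0.0004
```

```bash
python3 -m jog '[[0,0,-2,0,0,0]]';python3 -m jog '[[0,0,-2,0,0,0]]'
```

```text
t: 12.55
eef_pos: [0.461, -0.0724, 0.0892]
ee_rot: [-3.131, 0.005, -3.106]
force: [-3.6, 1.5, 7.5]
width: 0.0006
t: 12.65
eef_pos: [0.4609, -0.0724, 0.0877]
ee_rot: [-3.131, 0.005, -3.106]
force: [-2.9, 1.6, 9.1]
width: 0.0006
```

```bash
python3 -m jog '[[0,0,-2,0,0,0]]'
```

```text
t: 12.75
eef_pos: [0.4609, -0.0724, 0.0863]
ee_rot: [-3.131, 0.005, -3.106]
force: [-4.6, 1.3, 12.3]
width: 0.0004
```

```bash
python3 -m jog '[[0,0,-2,0,0,0]]'
```

```text
t: 12.85
eef_pos: [0.4608, -0.0724, 0.085]
ee_rot: [-3.131, 0.005, -3.105]
force: [-6.5, 2.5, 14.7]
width: 0.0004
```

```bash
python3 -m jog '[[0,0,-1.7,0,0,0]]'
```

```text
t: 12.95
eef_pos: [0.4608, -0.0725, 0.0843]
ee_rot: [-3.13, 0.005, -3.105]
force: [-6.5, 3.2, 16.5]
width: 0.0008
```

```bash
python3 -m jog '[[0,0,-2,0,0,0]]'
```

```text
t: 13.05
eef_pos: [0.4608, -0.0725, 0.0834]
ee_rot: [-3.13, 0.005, -3.104]
force: [-7.9, 2.4, 19.5]
width: 0.0004
```

```bash
python3 -m jog '[[0,0,-1.6,0,0,0]]'
```

```text
t: 13.15
eef_pos: [0.4608, -0.0725, 0.083]
ee_rot: [-3.13, 0.005, -3.104]
force: [-8.3, 4.2, 20.2]
width: 0.0004
```

```bash
python3 -m jog '[[0,0,-1.5,0,0,0],[0,0,-1.5,0,0,0]]'
```

```text
t: 13.35
eef_pos: [0.4608, -0.0725, 0.0827]
ee_rot: [-3.129, 0.006, -3.103]
force: [-8.6, 3.0, 20.2]
width: 0.0006
```

Holding at about 20 N. A few more hold rows, then release slowly.

```bash
python3 -m jog '[[0,0,-1.3,0,0,0],[0,0,-1.2,0,0,0],[0,0,-1.2,0,0,0]]'
```

```text
t: 13.65
eef_pos: [0.4608, -0.0725, 0.0832]
ee_rot: [-3.129, 0.008, -3.101]
force: [-7.9, 3.4, 19.0]
width: 0.0003
```

```bash
python3 -m jog '[[0,0,2,0,0,0],[0,0,3,0,0,0],[0,0,3,0,0,0],[0,0,3,0,0,0],[0,0,3,0,0,0],[0,0,4,0,0,0],[0,0,5,0,0,0],[0,0,10,0,0,0],[0,0,20,0,0,0],[0,0,30,0,0,0],[0,0,30,0,0,0],[0,0,0,0,0,0]]'; python3 - <<'E'
from h import *
j=eyes.grab_frame("side"); i=eyes.grab_frame("wrist"); o=cv2.imread("pics/side0.png")
h=lambda m:cv2.resize(m[165:245,225:345],(390,260),interpolation=cv2.INTER_CUBIC)
s=status.get_state(); K,T=cam("wrist",s); print(proj(K,T,(.6116,-.0803,.109)),s["force"],s["t"])
cv2.imwrite("pics/z5.png",np.vstack([np.hstack([h(o),h(j)]),cv2.resize(i[:220],(780,335))]))
E
```

```text
t: 14.85
eef_pos: [0.4615, -0.0728, 0.2064]
ee_rot: [-3.127, 0.011, -3.099]
force: [-0.0, -0.5, -0.3]
width: 0.0006
[ 82.77252477 175.47589761] [-0.34114222  0.04994527  0.66465808] 14.95
```

View pics/z5.png

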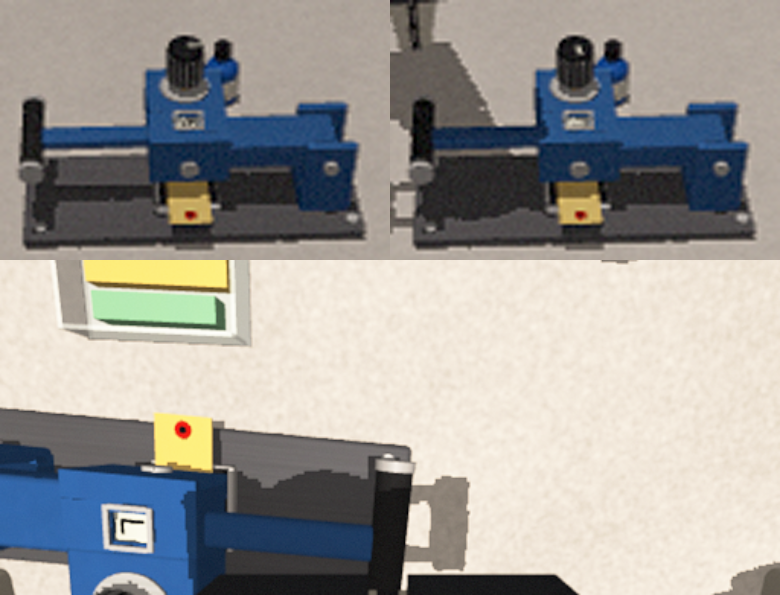

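The lever is back up and level as at the start, the 7 is in the window, and the arm is clear at 0.206 m. I'm handing in.

```bash
python3 -m jog '[[0,0,0,0,0,0],[0,0,0,0,0,0]]'; python3 -c "
from station import workorder; print(workorder.job_done())"
```

```text
t: 15.15
eef_pos: [0.4585, -0.0729, 0.2017]
ee_rot: [-3.128, 0.003, -3.1]
force: [-0.1, 0.5, 0.6]
width: 0.0004
the job is handed in; nothing more can be done
None
```

I set the stamp to 7, pressed the tag once and handed the job in at about 15 s; hand-in gave no verdict.

- **Setting the 7:** The window showed 5 at the start. I gripped the knob, pushed it down at about 9–12 N, turned it 72° clockwise and let it spring up.
    - The knob looked as high afterwards as it did at the start. I judged that it had locked by eye only; the joint values cannot be read.
    - The push force touched 16 N for one 0.1 s step, just above the 15 N at which the head starts to lower. I eased off at once. The head may have dipped slightly, but the later felt contact gap was about 6–7 mm.
- **Marking the tag:** On the handle, contact came about 14 mm down. I held 19–20 N there for about 0.6 s, which should be roughly 23–26 N of drum on the tag. The drum force is worked out from the handle force, not measured.
- **Last check:** The final pictures, taken just before hand-in, show the lever back up, the 7 square in the window, and the ink bottle and tag tray in place. The arm was clear, with about 0 N on the tool. I did not look again at the other bystanders, but the arm never went low near them.

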